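# Sort the soap tins by heft and shelve the filled ones

### The job

Some of the soap tins on the counter hold a block of soap and some are empty, and only their weight tells: lift each one to feel. Stand the empty tins upright in the bamboo tray; slide the filled ones under the riser shelf from its open front, side by side, each until you feel it come up against the back rail, with its paper label facing straight out of the open front. Leave the bottle and the pink cartons alone.

Things in the scene. Friction and masses are not known exactly. Their poses are not given: they have to be found in the camera images.
- riser: low lilac wooden riser shelf fixed to the counter, 300 mm wide (y), 70 mm deep (x), 86 mm high: a 10 mm top board on two 14 mm end panels, 272 mm clear between them, no floor. The front (-x side) is open; a back rail closes the foot of the back. Origin at counter level under the middle of the board; x points from the open front to the rail. It stands left or right, the tray on the other side
- riser_edge (a point): middle of the lower front edge of the riser's top board, 76 mm above the counter, at x = -35 mm, y = 0 of the riser. A 15 mm high scalloped trim stands on the board's back edge
- riser_rail (a point): middle of the front face of the riser's back rail, 15 mm above the counter, at x = +19 mm of the riser; the rail is 30 mm high and runs from end panel to end panel. A tin that touches it has its axis at x = -14 mm of the riser and sticks out 12 mm in front of the top board. A filled tin slides on the counter with less than 4 N
- tray: open bamboo tray fixed to the counter, 156 mm (x) by 280 mm (y) outside and 45 mm high; walls and floor 8 mm thick, clear inside 140 by 264 mm. Origin at the centre of its underside
- tin_a: round soap tin, bare grey metal, with its lid taped on, 66 mm across, 64 mm high, upright at first. Origin at the centre of its underside, z up its axis; the white paper label is on its +x side. All tins look alike: a filled one, with a block of soap inside, weighs 0.25 to 0.31 kg, an empty one 0.07 to 0.09 kg
- tin_a_label (a point): centre of the paper label on tin_a, on its curved side, 26 mm above its underside; a 16 mm wide paper seal runs from the label up over the lid's edge to near the lid's middle, so that the label's side shows from above
- tin_b: another such tin, to look at just like tin_a. Five or all six of the tins are there, in a loose row between the robot and the riser and tray, their axes 0.10 m or more apart; two or three of them are filled
- tin_b_label (a point): centre of the paper label on tin_b, as for tin_a
- tin_c: another such tin, to look at just like tin_a
- tin_c_label (a point): centre of the paper label on tin_c, as for tin_a
- tin_d: another such tin, to look at just like tin_a
- tin_d_label (a point): centre of the paper label on tin_d, as for tin_a
- tin_e: another such tin, to look at just like tin_a
- tin_e_label (a point): centre of the paper label on tin_e, as for tin_a
- tin_f: another such tin, to look at just like tin_a
- tin_f_label (a point): centre of the paper label on tin_f, as for tin_a
- bottle: bystander: green glass bottle in a blue wrap, 68 mm across, 200 mm high; origin under its centre. Leave alone
- carton_a: bystander: pink soap carton 75 x 95 x 55 mm; origin under its centre. Leave alone
- carton_b: bystander: pink soap carton 75 x 95 x 55 mm; origin under its centre. Leave alone
There are look-alikes about, which are no part of the job. Leave any blue look-alike of the tin_d alone. Leave any orange look-alike of the tin_a alone.

How it is judged:
By the outcome, as a careful person would: the job done as asked, in the order asked, and still so for the second after the job is handed in, with the robot touching nothing.
Of tin_e, tin_f only 1 to 2 are there at a start; the rules pass over those that are not, and their reading is None.
Of soap_a, soap_b, soap_c, soap_d only 2 to 2 are there at a start; the rules pass over those that are not, and their reading is None.
At some moment in a run one of tin_a, tin_b, tin_c, tin_d, tin_e, tin_f may be knocked a few centimetres aside while the robot is not near it.
Once in a run the grip may slacken for a moment while it holds something.
It also fails if it takes over 210 s, if anything falls off the work surface, if the arm or the gripper's body presses on something with over 40 N, if the wrist force passes 120 N, or if a joint passes its speed limit or range.

### The arm

A 6-joint arm with a two-finger parallel gripper is mounted at the origin on the work surface. World frame = base frame: x ahead of the robot, y to its left, z up, the work surface at z = 0. Lengths are in m, angles in rad, forces in N, time in s.
With the tool pointing down it reaches from about 0.35 to 0.85 m from the base axis. Payload 8.1 kg.
Tool frame: the origin (TCP) lies between the finger pads; the fingertips stand 25 mm ahead of it and the grasp point (between the pads) lies 6 mm ahead of it; z points along the fingers, y is the line along which they close (so a half turn about z gives the same grasp; the last joint's range is limited). The gripper opens to 93 mm and grips with 3 to 60 N. Pads are 15 mm wide; open, the fingers measure 128 mm over their backs; the gripper's body (75 mm by 188 mm) begins 65 mm behind the grasp point.
Start: joints at [1.035, 0.13, 1.488, -0, 1.523, -0.085], TCP at [0.261, 0.54, 0.244] pointing down, gripper open.
Joint ranges: [-2.96, 2.96], [-0.89, 2.26], [0.02, 2.5], [-1.34, 4.48], [0, 2.73], [-2.66, 2.66]. Speed limits (rad/s): [2.39, 2.39, 2.79, 3.14, 3.14, 3.14].

### API

Orientations are given as a rotation vector (axis times angle).
In Python, from plant import robot gives the robot as it stands.
- The arm moves only by the tool arm_command, never from a script. Its argument "increments" is text: rows parted by semicolons, each of 5 numbers parted by spaces: the closure, from 0 (fully open) to 1 (shut), then the shift along the tool's x, y, z in mm, then the turn about the tool's z in rad. A call has 1 to 5 rows; each row is the pose to reach, as a shift and turn from the pose commanded when the call began, along the tool's axes at that moment; what a row does not reach only later rows make up. A row lasts 1/10 s, in which the tool goes at most 50 mm and 8.59 degrees, less where a joint would pass 70% of its speed; a pose out of reach is approached as far as the arm can. A call with a gripper value outside its range is refused whole. The fingers move at their own pace and stop on an object; "grip_force" is the grip in N (left out, the last holds). Time passes only in rows, so rows that repeat a pose let the fingers close. It gives the time, the measured TCP pose, the force, the opening and the grip force at its end, in the units of the state.
- robot.read_state(): the state, without advancing time (a new reading comes with each control period).
- robot.read_camera(name): name is "scene" or "top" or "wrist"; returns the picture (420x560x3 uint8, blue, green, red); there is no depth.
- robot.camera_model(name): a dict with "fx", "fy", "cx", "cy" (pixels), "eye" and "rotation" of the camera in the world. Camera axes: x right, y down, z forward; pixel columns grow to the right and rows downward; lengths in m; the calibration is good to about 2 mm. A picture is of the moment at which its call begins: read the wrist's pose just before it. camera_model takes no time and is no camera call; for the wrist camera it gives the pose at the moment of the call.
- robot.close_job(): hands the job in; it is judged then, once.
The state is a dict: "t": time; "q": joint angles; "dq": joint speeds; "joint_torque": joint torques, N m; "tool_pos": TCP position; "orientation": TCP orientation; "force": force on the tool from outside, world axes, zero at the start; "wrist_torque": the same for the moment, N m; "opening": finger opening in m; "gripper_force": force on a finger pad.
Only numpy, scipy, OpenCV 4.12 (cv2) and the standard library are available. Lean on these libraries where they do the work, as an engineer would, in place of code of your own. Each camera call takes 0.05 s, during which the arm holds its last target. There are 200 camera calls.

## Working session

There is one attempt and no reset: what is moved stays moved. The work goes in short steps, Python scripts to look and compute and a tool call to move; the robot and the scene stay as the last step left them, time stands still between calls to the robot, and variables do not carry over. Pictures are saved under pics/ and viewed, at most 14 in all, crops included, and the job is handed in when it is done.

Besides the shell and the picture viewer there is one more tool, called after "Request:" as name(argument=value, ...) on one line, values as JSON. arm_command: Moves the arm, as the interface text tells. Its arguments: {"type":"object","properties":{"increments":{"type":"string"},"grip_force":{"type":"number"}},"required":["increments"]}

```bash
mkdir -p pics; ls
python3 - <<'E'
from plant import robot
import cv2,numpy as np
s=robot.read_state();print({k:np.round(v,3) for k,v in s.items()})
for n in("top","scene"):
    cv2.imwrite(f"pics/{n}0.png",robot.read_camera(n));m=robot.camera_model(n);print(n,{k:np.round(v,3).tolist() for k,v in m.items()})
E
```

```text
pics
{'t': np.float64(0.0), 'q': array([ 1.035,  0.131,  1.489, -0.   ,  1.523, -0.085]), 'dq': array([-0.   , -0.001, -0.002,  0.   ,  0.001,  0.001]), 'joint_torque': array([-1.0000e-03, -5.5984e+01, -4.9176e+01,  7.7000e-02,  3.5000e-02,
       -0.0000e+00]), 'tool_pos': array([0.261, 0.54 , 0.243]), 'orientation': array([-7.020e-01, -3.062e+00,  3.000e-03]), 'force': array([-0.723,  0.058,  0.064]), 'wrist_torque': array([-0.015,  0.036,  0.013]), 'gripper_force': np.float64(0.0), 'opening': np.float64(0.093)}
top {'fx': 392.241, 'fy': 392.241, 'cx': 277.732, 'cy': 209.131, 'eye': [0.42, 0.003, 1.283], 'rotation': [-2.193, 2.193, -0.091]}
scene {'fx': 481.36, 'fy': 481.36, 'cx': 278.52, 'cy': 207.681, 'eye': [0.958, 0.811, 1.286], 'rotation': [-0.675, -2.736, 0.928]}
```

View pics/top0.png

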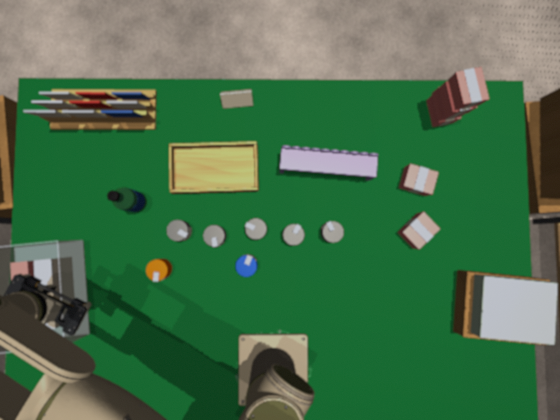

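View pics/scene0.png

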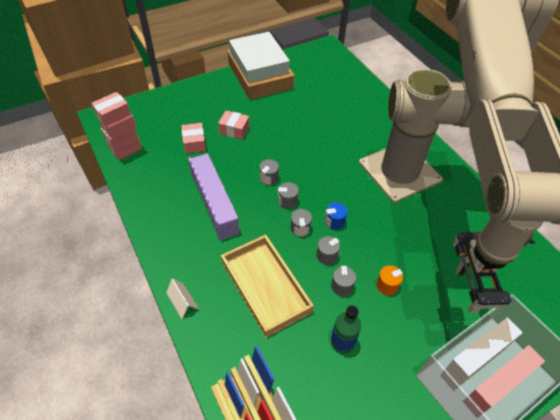

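The top view shows five tins in a row (pixels about (178,231), (214,236), (256,229), (293,234), (332,232)). The tray is at (213,167) and the riser at (328,161), slightly turned. The bottle is at (128,200), with orange and blue look-alikes at (157,270) and (247,265).

```bash
cat > h.py <<'E'
from plant import robot
import cv2,numpy as np
from scipy.spatial.transform import Rotation as R
def rot(m): 
    r=np.array(m["rotation"],float); return R.from_rotvec(r).as_matrix() if r.size==3 else r
def ray(m,uv,z):
    uv=np.atleast_2d(uv).astype(float); d=np.c_[(uv[:,0]-m["cx"])/m["fx"],(uv[:,1]-m["cy"])/m["fy"],np.ones(len(uv))]@rot(m).T
    e=np.array(m["eye"]); return e+d*((z-e[2])/d[:,2])[:,None]
def proj(m,p):
    c=(np.atleast_2d(p)-np.array(m["eye"]))@rot(m); return np.c_[m["fx"]*c[:,0]/c[:,2]+m["cx"],m["fy"]*c[:,1]/c[:,2]+m["cy"]]
def yaw(o=None):
    "world heading of tool x and y axes, deg"
    M=R.from_rotvec(robot.read_state()["orientation"] if o is None else o).as_matrix()
    return np.degrees(np.arctan2(M[1,0],M[0,0])),np.degrees(np.arctan2(M[1,1],M[0,1]))
def blobs(mask,lo):
    n,l,s,c=cv2.connectedComponentsWithStats(mask.astype(np.uint8)); return [(s[i],c[i],l==i) for i in range(1,n) if s[i,4]>lo]
def tins(name="top",lo=150,hi=800,z=0.064):
    "grey tins: lid centre and seal heading"
    im=robot.read_camera(name);m=robot.camera_model(name);h=cv2.cvtColor(im,cv2.COLOR_BGR2HSV).astype(int)
    g=(h[...,1]<70)&(h[...,2]>60); out=[]
    for s,c,l in blobs(g,lo):
        if s[4]>hi or max(s[2],s[3])>1.5*min(s[2],s[3]): continue
        p=ray(m,c,z)[0]
        w=l&(h[...,2]>np.percentile(h[...,2][l],50)+40); y,x=np.nonzero(w)
        q=ray(m,np.c_[x,y],z).mean(0) if len(x) else p*np.nan
        out.append((p,np.degrees(np.arctan2(*(q-p)[1::-1])),len(x),s[4],c))
    return im,m,out
E
python3 - <<'E'
from h import *
im,m,o=tins(); h=cv2.cvtColor(im,cv2.COLOR_BGR2HSV).astype(int)
for p,a,n,s,c in o: print(p.round(3),round(a),n,s,c.round(1))
for nm,(x0,y0,x1,y1),lo,hi,z in(("tray",(160,135,265,200),(10,60,90),(28,255,255),.045),("riser",(270,135,390,190),(115,15,90),(160,140,255),.09)):
    k=cv2.inRange(h[y0:y1,x0:x1].astype(np.uint8),lo,hi); b=max(blobs(k>0,100),key=lambda t:t[0][4])
    y,x=np.nonzero(b[2]); r=cv2.minAreaRect(np.c_[x+x0,y+y0].astype(np.float32)); bx=ray(m,cv2.boxPoints(r),z)
    e=np.diff(bx,axis=0);print(nm,r,bx.round(3).tolist(),bx.mean(0).round(3),np.linalg.norm(e,axis=1).round(3),np.degrees(np.arctan2(e[:,1],e[:,0])).round(1))
cv2.imwrite("pics/c.png",cv2.resize(im[130:285,140:400],None,fx=3,fy=3,interpolation=cv2.INTER_CUBIC))
E
```

```text
Traceback (most recent call last):
ValueError: cannot convert float NaN to integer
```

```bash
cat > m.py <<'E'
from h import *
im,m,o=tins(); h=cv2.cvtColor(im,cv2.COLOR_BGR2HSV).astype(int)
for p,a,n,s,c in o: print(p.round(3),np.round(a),n,s,c.round(1))
for nm,(x0,y0,x1,y1),lo,hi,z in(("tray",(160,135,265,200),(10,60,90),(28,255,255),.045),("riser",(270,135,390,190),(115,15,90),(160,140,255),.09)):
    k=cv2.inRange(h[y0:y1,x0:x1].astype(np.uint8),lo,hi); b=max(blobs(k>0,100),key=lambda t:t[0][4])
    y,x=np.nonzero(b[2]); r=cv2.minAreaRect(np.c_[x+x0,y+y0].astype(np.float32)); bx=ray(m,cv2.boxPoints(r),z)
    e=np.diff(bx,axis=0);print(nm,bx.round(3).tolist(),bx.mean(0).round(3),np.linalg.norm(e,axis=1).round(3),np.degrees(np.arctan2(e[:,1],e[:,0])).round(1))
cv2.imwrite("pics/c.png",cv2.resize(im[130:285,140:400],None,fx=3,fy=3,interpolation=cv2.INTER_CUBIC))
E
python3 m.py
```

```text
[ 0.599 -0.465  0.064] nan 0 774 [420.7 179. ]
[ 0.439 -0.461  0.064] nan 0 794 [420.7 229.8]
[0.444 0.054 0.064] 64.0 11 390 [255.4 228.5]
[0.438 0.293 0.064] -123.0 38 414 [178.1 230.2]
[ 0.434 -0.185  0.064] 21.0 5 400 [332.3 231.4]
[0.422 0.183 0.064] -178.0 30 401 [213.9 235.5]
[ 0.425 -0.063  0.064] nan 0 393 [293.  234.3]
[0.16  0.635 0.064] 120.0 84 767 [ 63.3 322.3]
tray [[0.713, 0.332, 0.045], [0.719, 0.052, 0.045], [0.563, 0.049, 0.045], [0.558, 0.327, 0.045]] [0.638 0.19  0.045] [0.281 0.156 0.278] [ -88.8 -178.8   91.1]
riser [[0.625, -0.019, 0.09], [0.699, -0.025, 0.09], [0.674, -0.323, 0.09], [0.6, -0.315, 0.09]] [ 0.65  -0.171  0.09 ] [0.075 0.299 0.075] [ -4.8 -94.7 174.2]
```

View pics/c.png

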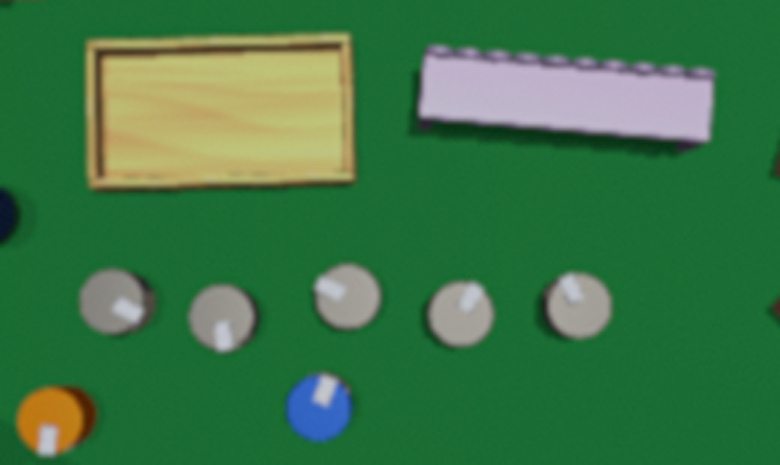

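The crop shows the seals clearly. Left to right, their headings are roughly -124°, 180°, 62°, -30° and 21°. The riser is turned about -5° and the tray about +1°, and the measured sizes match the given ones.

```bash
cat >> h.py <<'E'
def go(x,y,z,hy,quiet=False):
    "shift (tool mm) and turn to reach a TCP pose with tool y at heading hy deg"
    s=robot.read_state(); M=R.from_rotvec(s["orientation"]).as_matrix()
    d=1000*M.T@(np.array([x,y,z])-s["tool_pos"]); t=(yaw()[1]-hy+180)%360-180
    az=np.degrees(np.arctan2(y,x)); print("go",d.round(1),"turn",np.radians(t).round(3),"q6 end",np.degrees(s["q"][5]).round()+(az-np.degrees(s["q"][0])+t).round(),"rows",max(np.linalg.norm(d)/50,abs(t)/8.59).round(1),"t",s["t"].round(1))
E
python3 -c "
from h import *
go(.438,.293,.244,0)"
```

```text
Traceback (most recent call last):
  File "h.py", line 32, in go
    az=np.degrees(np.arctan2(y,x)); print("go",d.round(1),"turn",np.radians(t).round(3),"q6 end",np.degrees(s["q"][5]).round()+(az-np.degrees(s["q"][0])+t).round(),"rows",max(np.linalg.norm(d)/50,abs(t)/8.59).round(1),"t",s["t"].round(1))
                                                                                                                                                                                                                              ^^^^^^^^^^^^
AttributeError: 'float' object has no attribute 'round'
```

```bash
sed -i 's/s\["t"\].round(1)/round(float(s["t"]),1)/;s/,max(np.linalg.norm(d)\/50,abs(t)\/8.59).round(1)/,np.round(max(np.linalg.norm(d)\/50,abs(t)\/8.59),1)/' h.py
python3 -c "
from h import *
go(.438,.293,.244,0)"
```

```text
go [-266.6 -145.1   -0.9] turn 1.12 q6 end 34.0 rows 7.5 t 0.2
```

Request:
arm_command(increments="0 -267 -145 0 1.12; 0 -267 -145 0 1.12; 0 -267 -145 0 1.12; 0 -267 -145 0 1.12; 0 -267 -145 0 1.12", grip_force=20)

```text
t: 0.7
tool_pos: [0.4078, 0.3352, 0.2436]
orientation: [1.782, 2.587, 0.0]
force: [0.6, 0.3, 0.2]
opening: 0.0929
gripper_force: 0.0
```

```bash
python3 -c "
from h import *
go(.438,.293,.244,0)
im,m,o=tins('wrist',2000,10**6)
for p,a,n,s,c in o: print(p.round(3),np.round(a),n,s,c.round(1))
print(np.round(m['eye'],3),robot.read_state()['tool_pos'])
cv2.imwrite('pics/w1.png',im)"
```

```text
go [-50.2  13.2  -0.4] turn 0.364 q6 end 34.0 rows 2.4 t 0.7
[0.443 0.292 0.064] -115.0 424 3432 [294.8 245. ]
[0.312 0.201 0.064] nan 0 2223 [139.8 284.1]
[0.571 0.295 0.064] nan 0 2205 [416.  284.1]
[0.387 0.398 0.385] [0.41214052 0.32948736 0.24357026]
```

View pics/w1.png

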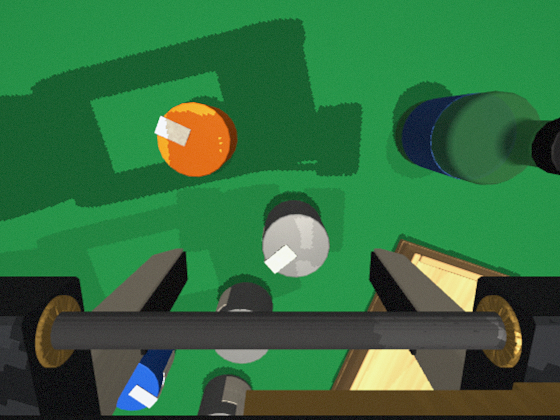

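The wrist view shows tin 1 with its lid at (295,240) and the seal at (280,258). The view is good enough for label headings. Next I pick tin 1.

Request:
arm_command(increments="0 -48 13 0 0.36; 0 -48 13 0 0.36; 0 -48 13 0 0.36; 0 -48 13 0 0.36")

```text
t: 1.15
tool_pos: [0.4367, 0.2966, 0.2435]
orientation: [-2.212, -2.231, 0.0]
force: [-0.0, 0.8, -1.1]
opening: 0.0931
gripper_force: 0.0
```

```bash
cat >> h.py <<'E'
def wt(xy,z=0.064):
    "wrist look at the tin near xy: lid centre (upper lid face) and seal heading"
    im=robot.read_camera("wrist");m=robot.camera_model("wrist");h=cv2.cvtColor(im,cv2.COLOR_BGR2HSV).astype(int)
    u0=proj(m,[*xy,z])[0]; lid=(h[...,1]<45)&(h[...,2]>140)
    lid=cv2.morphologyEx(lid.astype(np.uint8),cv2.MORPH_OPEN,np.ones((3,3)))
    b=min(blobs(lid,300),key=lambda t:np.hypot(*(t[1]-u0))); (cx,cy),r=cv2.minEnclosingCircle(np.argwhere(b[2])[:,::-1].astype(np.float32))
    sl=(b[2]&(h[...,2]>225)).astype(np.uint8); sl=cv2.morphologyEx(sl,cv2.MORPH_OPEN,np.ones((5,5))); sb=max(blobs(sl,20),key=lambda t:t[0][4],default=None)
    p=ray(m,(cx,cy),z)[0]; q=ray(m,sb[1],z)[0] if sb else p*np.nan
    # radius check: 33 mm
    rr=r*np.linalg.norm(p-m["eye"])/m["fx"]
    print("tin",p.round(4),"r",rr.round(4),"seal",np.degrees(np.arctan2(*(q-p)[1::-1])).round(1),"seal r",np.linalg.norm(q-p).round(4)); return im
E
python3 -c "
from h import *
wt((.44,.292));print(yaw());go(.439,.292,.051,0)"
```

```text
tin [0.4399 0.294  0.064 ] r 0.031 seal -126.9 seal r 0.0158
(np.float64(90.6725257787059), np.float64(0.6725243248006477))
go [ -4.9   2.4 192.5] turn 0.012 q6 end 34.0 rows 3.9 t 1.2
```

Request:
arm_command(increments="0 -2 2 192 0.01; 0 -2 2 192 0.01; 0 -2 2 192 0.01; 0 -2 2 192 0.01; 0 -2 2 192 0.01")

```text
t: 1.7
tool_pos: [0.4333, 0.2926, 0.0449]
orientation: [-2.216, -2.222, 0.019]
force: [-1.2, -1.3, 0.2]
opening: 0.093
gripper_force: 0.0
```

Request:
arm_command(increments="0.5 0 0 0 0; 0.5 0 0 0 0; 0.5 0 0 0 0; 0.5 0 0 0 0; 0.5 0 0 0 0", grip_force=20)

```text
t: 2.2
tool_pos: [0.4403, 0.296, 0.0542]
orientation: [2.221, 2.221, 0.006]
force: [-0.9, 0.6, 7.2]
opening: 0.066
gripper_force: 20.0
```

Request:
arm_command(increments="0.5 0 0 -60 0; 0.5 0 0 -120 0; 0.5 0 0 -120 0; 0.5 0 0 -120 0; 0.5 0 0 -120 0")

```text
t: 2.7
tool_pos: [0.4385, 0.2949, 0.1713]
orientation: [2.221, 2.221, 0.001]
force: [-0.4, 0.5, -2.7]
opening: 0.0663
gripper_force: 20.0
```

Request:
arm_command(increments="0.5 0 0 0 0; 0.5 0 0 0 0; 0.5 0 0 0 0; 0.5 0 0 0 0; 0.5 0 0 0 0")

```text
t: 3.2
tool_pos: [0.4385, 0.2948, 0.1712]
orientation: [-2.221, -2.221, 0.001]
force: [-0.4, 0.4, -2.9]
opening: 0.0664
gripper_force: 20.0
```

```bash
python3 -c "
from h import *
f=[]
for i in range(4): f.append(robot.read_state()['force']); robot.read_camera('top')
print(np.round(f,2));go(.638,.275,.18,0)"
```

```text
[[-0.4   0.39 -2.87]
 [-0.53 -0.36 -1.87]
 [ 0.32  0.67 -2.14]
 [ 0.02 -0.15 -3.07]]
go [-20.  199.3  -8.3] turn 0.0 q6 end 23.0 rows 4.0 t 3.4
```

Tin 1 reads about -2.6 N, so it is filled. I'll stage it in front of the riser with the label facing -x.

Request:
arm_command(increments="0.5 -411 103 0 1.01; 0.5 -411 103 0 1.01; 0.5 -411 103 0 1.01; 0.5 -411 103 0 1.01; 0.5 -411 103 0 1.01")

```text
t: 3.9
tool_pos: [0.4997, 0.0506, 0.172]
orientation: [2.884, 1.245, 0.001]
force: [0.7, 0.8, -2.4]
opening: 0.066
gripper_force: 20.0
```

```bash
python3 -c "
from h import *
go(.5415,-.116,.171,-58);print(robot.read_state()['opening'])"
```

```text
go [-92.6 144.7   1.1] turn 0.257 q6 end 46.0 rows 3.4 t 3.9
0.06595020486857445
```

Request:
arm_command(increments="0.5 -92 144 0 0.255; 0.5 -92 144 0 0.255; 0.5 -92 144 0 0.255; 0.5 -92 144 0 0.255; 0.5 -92 144 0 0.255")

```text
t: 4.4
tool_pos: [0.5424, -0.1163, 0.1717]
orientation: [3.017, 0.871, 0.0]
force: [0.5, 0.8, -2.2]
opening: 0.0662
gripper_force: 20.0
```

```bash
python3 -c "
from h import *
go(.5415,-.116,.054,-58)
cv2.imwrite('pics/w2.png',robot.read_camera('wrist'))
m=robot.camera_model('wrist');p=robot.read_state()['tool_pos'];print(proj(m,[p[0],p[1],p[2]+.013]),m['eye'])"
```

```text
go [ -0.6  -0.9 117.7] turn 0.003 q6 end 45.0 rows 2.4 t 4.4
[[280.37625673 302.90069833]] [ 0.60243765 -0.07539576  0.31310696]
```

View pics/w2.png

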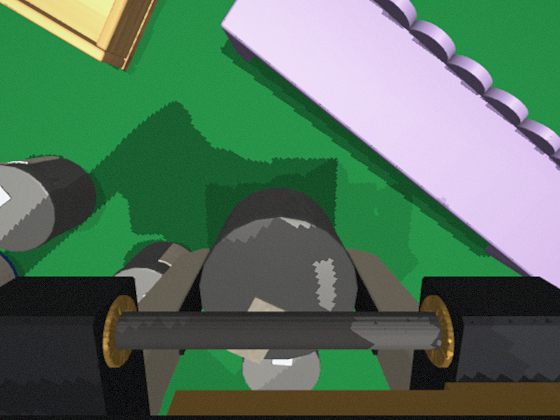

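The wrist view shows the tin held, with its seal toward (265,310). The riser's front edge runs from (222,28) to the lower right. I'll fit that edge and set the tin down.

```bash
cat >> h.py <<'E'
def edge(im,m,pts=None):
    "lilac board: front top edge line (z=.086) in the world"
    h=cv2.cvtColor(im,cv2.COLOR_BGR2HSV); k=cv2.inRange(h,(120,12,190),(160,90,255)); b=max(blobs(k>0,500),key=lambda t:t[0][4])[2]
    c=max(cv2.findContours(b.astype(np.uint8),0,cv2.CHAIN_APPROX_NONE)[0],key=len)[:,0]
    c=c[(c[:,0]>3)&(c[:,0]<556)&(c[:,1]>3)&(c[:,1]<416)]
    return ray(m,c,.086)
E
python3 -c "
from h import *
im=cv2.imread('pics/w2.png');m=robot.camera_model('wrist')
P=edge(im,m); u=np.array([np.cos(np.radians(-4.8)),np.sin(np.radians(-4.8))]);v=np.array([-u[1],u[0]])
a=P[:,:2]@u;b=P[:,:2]@v
# front edge: min a per b-bin
bins=np.arange(b.min(),b.max(),.003);L=np.array([(a[i].min(),t+.0015) for t in bins for i in [np.nonzero((b>=t)&(b<t+.003))[0]] if len(i)])
L=L[np.abs(L[:,0]-np.median(L[:,0]))<.006];s,i0=np.polyfit(L[:,1],L[:,0],1)
print('front a',np.median(L[:,0]),'slope deg',np.degrees(np.arctan(s)),len(L),'b max(left end)',b.max(), b.min(),'resid',np.std(L[:,0]-np.polyval([s,i0],L[:,1])))
print('top cam: front',(np.array([.6125,-.167])@u), 'left end',np.array([.625,-.019])@v,'right',np.array([.6,-.315])@v)"
```

```text
front a 0.6290711850416756 slope deg -0.30400030240394704 95 b max(left end) 0.03466594102991434 -0.24854485014340763 resid 0.0008131488605437967
top cam: front 0.6243260761268182 left end 0.033365287756956595 right -0.2636885446642046
```

Request:
arm_command(increments="0.5 0 0 40 0; 0.5 0 0 80 0; 0.5 0 0 105 0; 0.5 0 0 119 0; 0.5 0 0 119 0")

```text
t: 4.95
tool_pos: [0.5412, -0.1111, 0.0515]
orientation: [-3.014, -0.879, 0.003]
force: [-0.5, -0.8, -3.4]
opening: 0.0661
gripper_force: 20.0
```

Request:
arm_command(increments="0.2 0 0 0 0; 0.2 0 0 0 0; 0.1 0 0 0 0; 0.1 0 0 -40 0; 0.1 0 0 -90 0")

```text
t: 5.45
tool_pos: [0.54, -0.1124, 0.1413]
orientation: [-3.014, -0.876, 0.007]
force: [0.8, -0.4, 0.1]
opening: 0.0835
gripper_force: 0.0
```

Request:
arm_command(increments="0 -60 0 -100 0; 0 -60 0 -100 0; 0 -60 0 -100 0; 0 -60 0 -100 0; 0 -60 0 -100 0")

```text
t: 5.95
tool_pos: [0.4915, -0.145, 0.2418]
orientation: [-3.017, -0.876, -0.0]
force: [0.5, 0.9, -0.6]
opening: 0.0929
gripper_force: 0.0
```

```bash
python3 -c "
from h import *
im=wt((.5415,-.116));cv2.imwrite('pics/w3.png',im)
go(.425,-.063,.244,30)"
```

```text
tin [ 0.542  -0.1077  0.064 ] r 0.0348 seal -172.2 seal r 0.0181
go [ -12.  -104.3   -3.1] turn -1.529 q6 end -39.0 rows 10.2 t 6.0
```

Request:
arm_command(increments="0 -12 -104 0 -0.74; 0 -12 -104 0 -0.74; 0 -12 -104 0 -0.74; 0 -12 -104 0 -0.74; 0 -12 -104 0 -0.74")

```text
t: 6.5
tool_pos: [0.4247, -0.0625, 0.2401]
orientation: [-2.485, -1.916, 0.004]
force: [1.1, 0.3, -0.2]
opening: 0.0928
gripper_force: 0.0
```

Request:
arm_command(increments="0 0 0 0 -0.78; 0 0 0 0 -0.78; 0 0 0 0 -0.78; 0 0 0 0 -0.78; 0 0 0 0 -0.78")

```text
t: 7.0
tool_pos: [0.4249, -0.063, 0.2399]
orientation: [-1.611, -2.692, 0.002]
force: [-0.5, -0.2, -0.1]
opening: 0.093
gripper_force: 0.0
```

Request:
arm_command(increments="0 0 0 0 0; 0 0 0 0 0")

```text
t: 7.2
tool_pos: [0.4251, -0.0633, 0.2409]
orientation: [-1.627, -2.684, 0.001]
force: [0.2, 0.1, -0.6]
opening: 0.0932
gripper_force: 0.0
```

```bash
cat > look.py <<'E'
from h import *
import sys
a=list(map(float,sys.argv[1:]))
for p,_,n,s,c in tins()[2]:
    if s<500: print(p.round(3),s)
wt(a[:2]); s=robot.read_state(); print(s["tool_pos"].round(4),yaw(),s["opening"],s["force"].round(1)); go(*a)
E
python3 look.py .425 -.063 .051 30
```

```text
[0.444 0.055 0.064] 379
[0.422 0.183 0.064] 399
tin [ 0.4272 -0.0644  0.064 ] r 0.0324 seal -27.7 seal r 0.0183
[ 0.4253 -0.0635  0.2417] (np.float64(117.60454100175349), np.float64(27.60463138125213)) 0.09280425068464127 [-0.1 -0.3  0.5]
go [  0.4   0.2 190.7] turn -0.042 q6 end -38.0 rows 3.8 t 7.3
```

Create weigh.py:
```python
from h import *
f=[]
for i in range(5): f.append(robot.read_state()['force'][2]); robot.read_camera('top')
s=robot.read_state();print('Fz',np.mean(f).round(2),np.round(f,1),s["opening"],s["tool_pos"].round(4),yaw())
```

```text
(no output)
```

Request:
arm_command(increments="0 -1 1 50 0; 0 -1 1 100 0; 0 -1 1 150 0; 0 -1 1 188 0; 0 -1 1 190 0")

```text
t: 7.8
tool_pos: [0.4221, -0.0629, 0.0472]
orientation: [-1.621, -2.679, 0.004]
force: [-1.0, 0.6, 0.1]
opening: 0.0928
gripper_force: 0.0
```

Request:
arm_command(increments="0.5 0 0 0 0; 0.5 0 0 0 0; 0.5 0 0 0 0; 0.5 0 0 0 0; 0.5 0 0 0 0")

```text
t: 8.3
tool_pos: [0.4285, -0.0648, 0.0548]
orientation: [1.621, 2.687, 0.001]
force: [-1.8, -0.4, 8.5]
opening: 0.0667
gripper_force: 20.0
```

Request:
arm_command(increments="0.5 0 0 -60 0; 0.5 0 0 -120 0; 0.5 0 0 -120 0; 0.5 0 0 -120 0; 0.5 0 0 -120 0")

```text
t: 8.8
tool_pos: [0.4268, -0.0642, 0.1722]
orientation: [1.623, 2.689, 0.0]
force: [-1.1, -0.4, -2.5]
opening: 0.0665
gripper_force: 20.0
```

Request:
arm_command(increments="0.5 0 0 0 0; 0.5 0 0 0 0; 0.5 0 0 0 0")

```text
t: 9.1
tool_pos: [0.426, -0.064, 0.171]
orientation: [-1.622, -2.687, 0.001]
force: [-0.0, -0.2, -2.7]
opening: 0.0665
gripper_force: 20.0
```

```bash
python3 weigh.py; python3 -c "
from h import *
go(.639,.105,.172,1);go(.53,-.206,.172,-125);go(.639,.105,.172,181)"
```

```text
Fz -2.81 [-2.7 -2.7 -2.7 -3.3 -2.7] 0.06612188025772572 [ 0.4268 -0.0642  0.1724] (np.float64(117.78748773897829), np.float64(27.78749303886445))
go [ 50.8 266.6   0.3] turn 0.468 q6 end 8.0 rows 5.4 t 9.3
go [-173.5   25.2    0.3] turn 2.667 q6 end 104.0 rows 17.8 t 9.3
go [ 50.8 266.6   0.3] turn -2.674 q6 end -172.0 rows 17.8 t 9.3
```

Tin 4 reads about -2.8 N, so it is filled. I'll stage it at riser y = -45 mm.

Request:
arm_command(increments="0.5 -177 31 0 0.72; 0.5 -177 31 0 0.72; 0.5 -177 31 0 0.72; 0.5 -177 31 0 0.72; 0.5 -177 31 0 0.72")

```text
t: 9.85
tool_pos: [0.5384, -0.2097, 0.1721]
orientation: [2.474, 1.935, -0.001]
force: [-0.6, 0.7, -2.7]
opening: 0.0663
gripper_force: 20.0
```

Request:
arm_command(increments="0.5 0 0 0 0.72; 0.5 0 0 0 0.72; 0.5 0 0 0 0.72; 0.5 0 0 0 0.72; 0.5 0 0 0 0.72")

```text
t: 10.35
tool_pos: [0.5368, -0.2064, 0.1724]
orientation: [-2.997, -0.943, 0.0]
force: [-0.4, 0.0, -2.2]
opening: 0.0668
gripper_force: 20.0
```

Request:
arm_command(increments="0.5 0 0 0 0.72; 0.5 0 0 0 0.72; 0.5 0 0 0 0.72; 0.5 0 0 0 0.72; 0.5 0 0 0 0.72")

```text
t: 10.85
tool_pos: [0.5368, -0.2064, 0.1725]
orientation: [-3.137, 0.173, 0.0]
force: [-0.0, 0.3, -3.2]
opening: 0.0664
gripper_force: 20.0
```

Request:
arm_command(increments="0.5 0 0 0 0.58; 0.5 0 0 0 0.58; 0.5 0 0 0 0.58; 0.5 0 0 0 0.58; 0.5 0 0 0 0.58")

```text
t: 11.35
tool_pos: [0.5368, -0.2064, 0.1725]
orientation: [-2.958, 1.057, 0.0]
force: [0.9, 0.3, -2.5]
opening: 0.0665
gripper_force: 20.0
```

```bash
python3 weigh.py; python3 -c "
from h import *
go(.537,-.206,.053,-129.1)"
```

```text
Fz -2.44 [-2.5 -2.4 -2.3 -2.3 -2.6] 0.06646071732384688 [ 0.5368 -0.2064  0.1726] (np.float64(-39.06267710532392), np.float64(-129.0626769490467))
go [-1.000e-01 -4.000e-01  1.196e+02] turn 0.001 q6 end 108.0 rows 2.4 t 11.6
```

Request:
arm_command(increments="0.5 0 0 40 0; 0.5 0 0 80 0; 0.5 0 0 105 0; 0.5 0 0 118 0; 0.5 0 0 119 0")

```text
t: 12.1
tool_pos: [0.5365, -0.2063, 0.0529]
orientation: [2.96, -1.052, -0.002]
force: [0.2, 0.5, -1.8]
opening: 0.0667
gripper_force: 20.0
```

Request:
arm_command(increments="0.45 0 0 0 0; 0.2 0 0 0 0; 0.1 0 0 0 0; 0.1 0 0 -40 0; 0.1 0 0 -90 0")

```text
t: 12.6
tool_pos: [0.535, -0.2055, 0.1424]
orientation: [-2.959, 1.053, 0.008]
force: [1.2, -0.6, 1.1]
opening: 0.0832
gripper_force: 0.0
```

Request:
arm_command(increments="0 -60 0 -100 0; 0 -60 0 -100 0; 0 -60 0 -100 0; 0 -60 0 -100 0; 0 -60 0 -100 0")

```text
t: 13.1
tool_pos: [0.4905, -0.1686, 0.2431]
orientation: [2.96, -1.054, 0.001]
force: [0.4, -0.4, -1.2]
opening: 0.093
gripper_force: 0.0
```

```bash
python3 -c "
from h import *
im=wt((.537,-.206));cv2.imwrite('pics/w4.png',im)
go(.434,-.185,.24,-150)"
```

```text
tin [ 0.5373 -0.2071  0.064 ] r 0.0348 seal 171.8 seal r 0.0192
go [-33.   48.2   2. ] turn 0.363 q6 end 127.0 rows 2.4 t 13.2
```

Request:
arm_command(increments="0 -33 48 0 -0.6; 0 -33 48 0 -0.6; 0 -33 48 0 -0.6; 0 -33 48 0 -0.6; 0 -33 48 0 -0.6")

```text
t: 13.65
tool_pos: [0.4337, -0.1848, 0.2412]
orientation: [-3.137, 0.129, 0.006]
force: [-0.5, 0.5, 0.4]
opening: 0.093
gripper_force: 0.0
```

Request:
arm_command(increments="0 0 0 0 -0.6; 0 0 0 0 -0.6; 0 0 0 0 -0.6; 0 0 0 0 -0.6; 0 0 0 0 -0.6")

```text
t: 14.15
tool_pos: [0.4341, -0.1847, 0.242]
orientation: [-3.037, -0.798, 0.003]
force: [0.5, -0.3, 0.0]
opening: 0.0932
gripper_force: 0.0
```

```bash
python3 look.py .434 -.185 .051 -60
```

```text
[ 0.54  -0.109  0.064] 394
[ 0.536 -0.205  0.064] 394
[0.444 0.054 0.064] 390
[0.422 0.183 0.064] 399
tin [ 0.443  -0.1789  0.064 ] r 0.0259 seal -41.5 seal r 0.0009
[ 0.4342 -0.1847  0.2425] (np.float64(29.136230489976494), np.float64(-60.86387622140055)) 0.09305798096877556 [-0.5 -0.2  0.9]
go [-1.000e-01  5.000e-01  1.915e+02] turn -0.015 q6 end 37.0 rows 3.8 t 14.2
```

Request:
arm_command(increments="0 -50 0 0 0; 0 -50 0 0 0; 0 -50 0 0 0")

```text
t: 14.55
tool_pos: [0.3905, -0.2099, 0.2434]
orientation: [-3.04, -0.791, -0.0]
force: [0.3, 0.4, 0.6]
opening: 0.0929
gripper_force: 0.0
```

```bash
python3 look.py .434 -.185 .051 -60
```

```text
[ 0.54  -0.109  0.064] 394
[ 0.536 -0.205  0.064] 398
[0.444 0.054 0.064] 391
[ 0.435 -0.185  0.064] 393
[0.422 0.183 0.064] 402
tin [ 0.4374 -0.184   0.064 ] r 0.0336 seal 25.0 seal r 0.0171
[ 0.3914 -0.2093  0.2436] (np.float64(29.388423300966604), np.float64(-60.611578824896746)) 0.0929962379519638 [ 0.8 -0.6 -0.2]
go [ 49.   -0.3 192.7] turn -0.011 q6 end 37.0 rows 4.0 t 14.7
```

Request:
arm_command(increments="0 50 0 30 0; 0 51 0 80 0; 0 51 0 130 0; 0 51 0 180 0; 0 51 0 191 0")

```text
t: 15.15
tool_pos: [0.4324, -0.1813, 0.0468]
orientation: [-3.032, -0.799, 0.009]
force: [-0.6, 0.6, 0.5]
opening: 0.093
gripper_force: 0.0
```

Request:
arm_command(increments="0 0 0 0 0; 0.5 0 0 0 0; 0.5 0 0 0 0; 0.5 0 0 0 0; 0.5 0 0 0 0")

```text
t: 15.65
tool_pos: [0.4365, -0.185, 0.0542]
orientation: [3.036, 0.8, 0.003]
force: [1.2, -0.4, 8.2]
opening: 0.0658
gripper_force: 20.1
```

Request:
arm_command(increments="0.5 0 0 -60 0; 0.5 0 0 -120 0; 0.5 0 0 -120 0; 0.5 0 0 -120 0; 0.5 0 0 -120 0")

```text
t: 16.15
tool_pos: [0.4355, -0.1845, 0.1729]
orientation: [3.037, 0.801, 0.001]
force: [-0.4, 0.4, -1.3]
opening: 0.0665
gripper_force: 20.1
```

```bash
python3 weigh.py; python3 -c "
from h import *
go(.639,.105,.172,1)"
```

```text
Fz -1.15 [-1.3 -1.6 -1.5 -0.9 -0.5] 0.06604947433875365 [ 0.4344 -0.1838  0.1709] (np.float64(29.551511360578512), np.float64(-60.448718299534704))
go [ 320.4 -150.3   -1.2] turn -1.072 q6 end 8.0 rows 7.2 t 16.4
```

Tin 5 is empty (-1.1 N), so it goes to the tray.

Request:
arm_command(increments="0.5 160 -75 -20 -0.54; 0.5 160 -75 -20 -0.54; 0.5 160 -75 -20 -0.54; 0.5 160 -75 -20 -0.54; 0.5 160 -75 -20 -0.54")

```text
t: 16.9
tool_pos: [0.5387, -0.0371, 0.1921]
orientation: [-2.708, -1.591, -0.0]
force: [0.2, -0.3, -0.4]
opening: 0.0659
gripper_force: 20.1
```

```bash
python3 -c "
from h import *
go(.639,.105,.19,1);print(robot.read_state()['opening'])"
```

```text
go [172.9  18.4   2.2] turn -0.526 q6 end 9.0 rows 3.5 t 16.9
0.06591383517877364
```

Request:
arm_command(increments="0.5 173 18 0 -0.525; 0.5 173 18 0 -0.525; 0.5 173 18 0 -0.525; 0.5 173 18 0 -0.525; 0.5 173 18 0 -0.525")

```text
t: 17.4
tool_pos: [0.6386, 0.1035, 0.1909]
orientation: [-2.205, -2.235, 0.002]
force: [-0.3, 0.8, -1.6]
opening: 0.0663
gripper_force: 20.1
```

Request:
arm_command(increments="0.5 0 0 40 0; 0.5 0 0 80 0; 0.5 0 0 110 0; 0.5 0 0 126 0; 0.5 0 0 128 0")

```text
t: 17.9
tool_pos: [0.6364, 0.1, 0.0621]
orientation: [-2.211, -2.228, 0.006]
force: [0.5, 0.6, -0.2]
opening: 0.0659
gripper_force: 20.0
```

Request:
arm_command(increments="0.45 0 0 0 0; 0.2 0 0 0 0; 0.16 0 0 0 0; 0.16 0 0 -40 0; 0.16 0 0 -90 0")

```text
t: 18.4
tool_pos: [0.6363, 0.1013, 0.1531]
orientation: [-2.208, -2.23, 0.006]
force: [1.2, -0.1, 0.8]
opening: 0.0779
gripper_force: 0.0
```

```bash
python3 -c "
from h import *
print(robot.read_state()['tool_pos']);go(.445,.054,.24,0);go(.405,.054,.24,90)"
```

```text
[0.63632777 0.10133705 0.15314648]
go [ -45.5 -192.2  -85.8] turn 0.01 q6 end 7.0 rows 4.3 t 18.4
go [ -45.1 -232.2  -85.6] turn -1.561 q6 end -82.0 rows 10.4 t 18.4
```

Request:
arm_command(increments="0.16 -10 -40 -85 0; 0 -90 -192 -86 0; 0 -90 -192 -86 0; 0 -90 -192 -86 0; 0 -90 -192 -86 0")

```text
t: 18.9
tool_pos: [0.4459, 0.009, 0.2421]
orientation: [2.209, 2.231, 0.002]
force: [0.1, -0.9, 1.2]
opening: 0.0926
gripper_force: 0.0
```

Request:
arm_command(increments="0 0 0 0 0; 0 0 0 0 0")

```text
t: 19.1
tool_pos: [0.4477, 0.0093, 0.2425]
orientation: [2.209, 2.229, 0.005]
force: [0.4, -0.0, -0.1]
opening: 0.0931
gripper_force: 0.0
```

```bash
python3 look.py .445 .054 .051 1
```

```text
[0.638 0.099 0.064] 370
[ 0.536 -0.205  0.064] 397
[0.422 0.183 0.064] 396
tin [0.4523 0.0731 0.064 ] r 0.0168 seal 42.0 seal r 0.0124
[0.4481 0.0098 0.2413] (np.float64(90.57221824945142), np.float64(0.572214055496777)) 0.0929640857596217 [-0.2 -0.5 -0.1]
go [ 44.2  -3.  190.3] turn -0.007 q6 end 6.0 rows 3.9 t 19.2
```

```bash
python3 -c "
from h import *
a=robot.read_camera('wrist');b=robot.read_camera('top')[130:285,140:400]
cv2.imwrite('pics/w5.png',np.vstack([a,cv2.resize(b,(280,167)) if 0 else np.pad(b,((0,0),(0,300),(0,0)))]))"
```

```text
(no output)
```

View pics/w5.png

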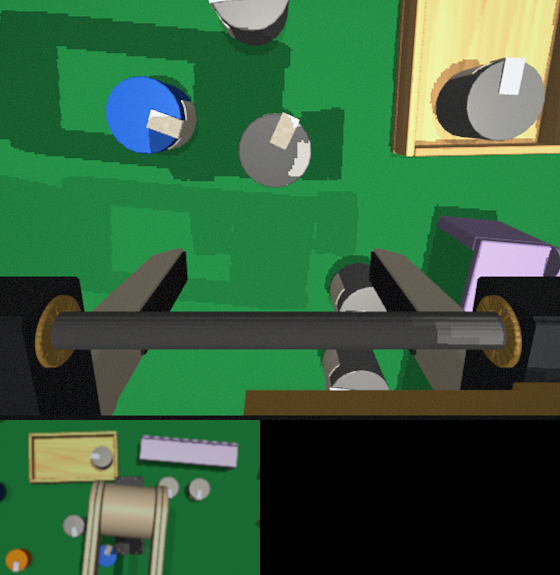

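The first tin stands in the tray. Tin 3 is in the gripper's shadow, with its lid centre at wrist pixel (275,149).

```bash
python3 -c "
from h import *
p=ray(robot.camera_model('wrist'),(275,149),.064)[0];print(p);go(p[0],p[1],.051,1)"
```

```text
[0.44433265 0.05718777 0.064     ]
go [ 47.2  -3.  189.5] turn -0.007 q6 end 6.0 rows 3.9 t 19.3
```

Request:
arm_command(increments="0 46 -3 0 0; 0 46 -3 50 0; 0 46 -3 100 0; 0 46 -3 150 0; 0 46 -3 189 0")

```text
t: 19.8
tool_pos: [0.4425, 0.0563, 0.0481]
orientation: [-2.207, -2.232, 0.004]
force: [0.2, -0.9, -0.0]
opening: 0.093
gripper_force: 0.0
```

Request:
arm_command(increments="0 0 0 0 0; 0.5 0 0 0 0; 0.5 0 0 0 0; 0.5 0 0 0 0; 0.5 0 0 0 0")

```text
t: 20.3
tool_pos: [0.4456, 0.0556, 0.0538]
orientation: [2.208, 2.231, 0.004]
force: [3.6, -0.1, 12.3]
opening: 0.066
gripper_force: 20.1
```

Request:
arm_command(increments="0.5 0 0 -60 0; 0.5 0 0 -120 0; 0.5 0 0 -120 0; 0.5 0 0 -120 0; 0.5 0 0 -120 0")

```text
t: 20.8
tool_pos: [0.4442, 0.0556, 0.1722]
orientation: [2.209, 2.231, 0.002]
force: [-0.4, 0.4, -1.1]
opening: 0.066
gripper_force: 20.0
```

```bash
python3 weigh.py; python3 -c "
from h import *
go(.638,.19,.19,1)"
```

```text
Fz -0.99 [-1.1 -0.2 -1.3 -1.7 -0.6] 0.06596338876554449 [0.4428 0.0556 0.17  ] (np.float64(90.56803423658461), np.float64(0.5680354820579259))
go [132.5 196.5 -20.5] turn -0.008 q6 end 16.0 rows 4.8 t 21.1
```

Tin 3 is empty, so it goes to the tray's middle.

Request:
arm_command(increments="0.5 133 195 -20 0; 0.5 133 195 -20 0; 0.5 133 195 -20 0; 0.5 133 195 -20 0; 0.5 133 195 -20 0")

```text
t: 21.55
tool_pos: [0.6388, 0.1923, 0.19]
orientation: [-2.209, -2.232, 0.002]
force: [0.3, -0.5, -0.1]
opening: 0.0659
gripper_force: 20.0
```

Request:
arm_command(increments="0.5 0 0 0 0; 0.5 0 0 40 0; 0.5 0 0 80 0; 0.5 0 0 115 0; 0.5 0 0 128 0")

```text
t: 22.05
tool_pos: [0.633, 0.1894, 0.0588]
orientation: [-2.207, -2.228, 0.013]
force: [-20.1, -2.1, 32.5]
opening: 0.0662
gripper_force: 20.1
```

Request:
arm_command(increments="0.5 0 0 0 0; 0.45 0 0 0 0; 0.2 0 0 0 0; 0.16 0 0 0 0; 0.16 0 0 -40 0")

```text
t: 22.55
tool_pos: [0.6333, 0.1895, 0.0978]
orientation: [-2.206, -2.228, 0.014]
force: [-0.4, 0.4, -0.6]
opening: 0.0778
gripper_force: 0.0
```

Request:
arm_command(increments="0.16 0 0 -50 0; 0.16 0 0 -90 0; 0 0 0 -140 0; 0 0 0 -140 0; 0 0 0 -140 0")

```text
t: 23.05
tool_pos: [0.6389, 0.1908, 0.247]
orientation: [2.208, 2.23, 0.008]
force: [-0.6, 0.5, -0.6]
opening: 0.0923
gripper_force: 0.0
```

```bash
python3 -c "
from h import *
print(robot.read_state()['tool_pos'],robot.read_state()['force'])
for p,_,n,s,c in tins()[2]:
    if s<500: print(p.round(3),s)
go(.423,.14,.241,0)"
```

```text
[0.63886623 0.1907912  0.24701011] [-0.64239539  0.46637128 -0.61893666]
[0.637 0.099 0.064] 354
[ 0.541 -0.109  0.064] 392
[ 0.536 -0.206  0.064] 395
go [ -48.4 -215.2    3. ] turn 0.01 q6 end 19.0 rows 4.4 t 23.1
```

Request:
arm_command(increments="0 -10 -40 3 0; 0 -50 -215 3 0; 0 -50 -215 3 0; 0 -50 -215 3 0; 0 -50 -215 3 0")

```text
t: 23.6
tool_pos: [0.4191, 0.1376, 0.2379]
orientation: [-2.208, -2.231, 0.006]
force: [-0.1, -0.7, 0.4]
opening: 0.0926
gripper_force: 0.0
```

Request:
arm_command(increments="0 0 0 0 0; 0 0 0 0 0")

```text
t: 23.8
tool_pos: [0.4225, 0.1383, 0.2396]
orientation: [-2.21, -2.232, 0.001]
force: [0.1, -0.2, 0.1]
opening: 0.0927
gripper_force: 0.0
```

```bash
python3 look.py .423 .184 .051 1; python3 -c "
from h import *
cv2.imwrite('pics/w6.png',robot.read_camera('wrist'))"
```

```text
[0.637 0.189 0.064] 363
[0.638 0.099 0.064] 372
[ 0.541 -0.109  0.064] 393
[ 0.536 -0.206  0.064] 394
tin [0.4043 0.1828 0.064 ] r 0.0163 seal nan seal r nan
[0.4235 0.1385 0.24  ] (np.float64(90.56791701026854), np.float64(0.5679112759830267)) 0.09303279872453883 [ 0.2  0.8 -0.4]
go [4.56e+01 1.00e-01 1.89e+02] turn -0.008 q6 end 23.0 rows 3.9 t 23.9
```

View pics/w6.png

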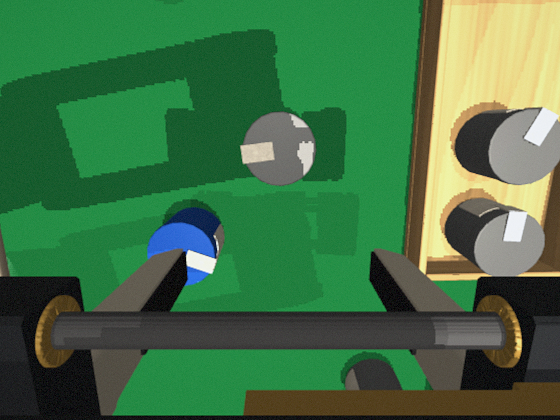

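Tin 2 is at wrist pixel (280,149), unmoved, and two tins stand upright in the tray.

Request:
arm_command(increments="0 46 1 0 0; 0 46 1 50 0; 0 46 1 100 0; 0 46 1 150 0; 0 46 1 188 0")

```text
t: 24.45
tool_pos: [0.4225, 0.1842, 0.049]
orientation: [-2.209, -2.232, 0.005]
force: [0.8, -0.7, -0.0]
opening: 0.0932
gripper_force: 0.0
```

Request:
arm_command(increments="0 0 0 0 0; 0.5 0 0 0 0; 0.5 0 0 0 0; 0.5 0 0 0 0; 0.5 0 0 0 0")

```text
t: 24.95
tool_pos: [0.4252, 0.1849, 0.0548]
orientation: [2.209, 2.231, 0.005]
force: [-0.3, 0.9, 6.5]
opening: 0.0663
gripper_force: 20.0
```

Request:
arm_command(increments="0.5 0 0 -60 0; 0.5 0 0 -120 0; 0.5 0 0 -120 0; 0.5 0 0 -120 0; 0.5 0 0 -120 0")

```text
t: 25.45
tool_pos: [0.4239, 0.1845, 0.1732]
orientation: [2.21, 2.232, 0.002]
force: [0.6, -0.9, -2.4]
opening: 0.0666
gripper_force: 20.0
```

```bash
python3 weigh.py; python3 -c "
from h import *
go(.637,.273,.19,1)"
```

```text
Fz -1.36 [-2.4 -1.5 -0.6 -1.3 -0.9] 0.0666470038106619 [0.4226 0.1841 0.171 ] (np.float64(90.57136065881146), np.float64(0.5712294477158385))
go [ 86.8 215.3 -19.7] turn -0.007 q6 end 23.0 rows 4.7 t 25.7
```

```bash
python3 weigh.py; python3 weigh.py
```

```text
Fz -0.45 [-1.5  0.1 -0.5  0.  -0.3] 0.06622653662605991 [0.4233 0.1843 0.1722] (np.float64(90.5695112631395), np.float64(0.569501711470699))
Fz -0.63 [-1.  -0.8 -0.9 -0.5  0. ] 0.06633865626884107 [0.4235 0.1844 0.1726] (np.float64(90.57231742857455), np.float64(0.5723174179960439))
```

Tin 2 is empty, so it goes to the tray's far slot.

Request:
arm_command(increments="0.5 87 214 -20 0; 0.5 87 214 -20 0; 0.5 87 214 -20 0; 0.5 87 214 -20 0; 0.5 87 214 -20 0")

```text
t: 26.7
tool_pos: [0.6392, 0.2745, 0.1924]
orientation: [2.21, 2.232, 0.001]
force: [0.8, -0.6, -0.0]
opening: 0.0667
gripper_force: 20.0
```

Request:
arm_command(increments="0.5 0 0 0 0; 0.5 0 0 40 0; 0.5 0 0 80 0; 0.5 0 0 110 0; 0.5 0 0 119 0")

```text
t: 27.2
tool_pos: [0.6331, 0.2723, 0.0686]
orientation: [-2.208, -2.23, 0.011]
force: [-0.7, 0.1, -1.5]
opening: 0.0665
gripper_force: 20.0
```

Request:
arm_command(increments="0.5 0 0 3 0; 0.5 0 0 6 0; 0.5 0 0 8 0; 0.45 0 0 8 0; 0.2 0 0 8 0")

```text
t: 27.7
tool_pos: [0.6374, 0.2738, 0.0671]
orientation: [2.21, 2.232, 0.003]
force: [0.3, -0.6, -0.3]
opening: 0.0711
gripper_force: 0.0
```

Request:
arm_command(increments="0.16 0 0 0 0; 0.16 0 0 0 0; 0.16 0 0 -40 0; 0.16 0 0 -90 0; 0.16 0 0 -140 0")

```text
t: 28.2
tool_pos: [0.636, 0.2733, 0.2065]
orientation: [-2.21, -2.232, 0.003]
force: [0.9, -0.2, -0.4]
opening: 0.0781
gripper_force: 0.0
```

```bash
python3 -c "
from h import *
print(robot.read_state()['tool_pos'],robot.read_state()['force'])
for p,_,n,s,c in tins()[2]:
    if s<500: print(p.round(3),s)
go(.47,-.10,.241,-94.5);go(.47,-.10,.241,85.5)"
```

```text
[0.63597015 0.27327317 0.20645261] [ 0.94261802 -0.19016143 -0.43155046]
[0.633 0.264 0.064] 253
[0.636 0.189 0.064] 349
[0.638 0.1   0.064] 369
[ 0.54  -0.109  0.064] 395
[ 0.536 -0.206  0.064] 394
go [-372.9 -173.5  -25.8] turn 1.659 q6 end 82.0 rows 11.1 t 28.2
go [-372.9 -173.5  -25.8] turn -1.482 q6 end -98.0 rows 9.9 t 28.2
```

Request:
arm_command(increments="0.16 0 0 -35 0.15; 0.1 -200 -85 -35 0.74; 0 -200 -85 -35 0.74; 0 -200 -85 -35 0.74; 0 -200 -85 -35 0.74")

```text
t: 28.75
tool_pos: [0.5594, 0.0873, 0.2407]
orientation: [2.871, 1.274, 0.001]
force: [-0.3, -0.7, 0.3]
opening: 0.0931
gripper_force: 0.0
```

```bash
python3 -c "
from h import *
go(.47,-.155,.241,-94.5)"
```

```text
go [-239.6   96.3   -0.4] turn 0.914 q6 end 76.0 rows 6.1 t 28.8
```

Request:
arm_command(increments="0 -240 96 0 0.7; 0 -240 96 0 0.7; 0 -240 96 0 0.7; 0 -240 96 0 0.7; 0 -240 96 0 0.7")

```text
t: 29.25
tool_pos: [0.4738, -0.1479, 0.241]
orientation: [3.134, 0.212, 0.002]
force: [1.3, -1.2, 0.3]
opening: 0.093
gripper_force: 0.0
```

```bash
python3 -c "
from h import *
go(.47,-.155,.241,-94.5)"
```

```text
go [-4.7  6.5 -0. ] turn 0.214 q6 end 76.0 rows 1.4 t 29.2
```

Request:
arm_command(increments="0 -5 6 0 0.214; 0 -5 6 0 0.214; 0 -5 6 0 0.214; 0 -5 6 0 0.214; 0 -5 6 0 0.214")

```text
t: 29.75
tool_pos: [0.4707, -0.1524, 0.2407]
orientation: [3.14, -0.111, 0.0]
force: [0.9, -0.1, -0.4]
opening: 0.0929
gripper_force: 0.0
```

```bash
python3 -c "
from h import *
print(yaw(),robot.read_state()['tool_pos']);im=wt((.541,-.109));wt((.537,-.206));cv2.imwrite('pics/w7.png',im)
m=robot.camera_model('wrist');P=edge(im,m)[:,:2];print(len(P),P.min(0),P.max(0))
for yy in np.arange(-.28,-.02,.03):
    i=np.abs(P[:,1]-yy)<.002
    if i.any(): print(round(yy,3),P[i,0].min().round(4))
"
```

```text
(np.float64(-4.047932095189029), np.float64(-94.0479324949794)) [ 0.47074906 -0.15243948  0.24067878]
tin [ 0.5428 -0.1098  0.064 ] r 0.0363 seal -176.5 seal r 0.0188
tin [ 0.538  -0.2073  0.064 ] r 0.0365 seal 173.0 seal r 0.0187
413 [ 0.60541253 -0.31778203] [ 0.63554032 -0.02090415]
-0.28 0.6086
-0.25 0.6108
-0.22 0.6138
-0.19 0.6165
-0.16 0.6187
-0.13 0.6215
-0.1 0.6237
-0.07 0.6265
-0.04 0.6287
```

View pics/w7.png

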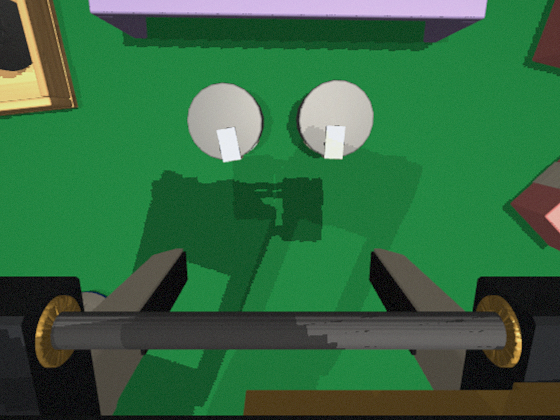

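The wrist view shows both staged tins, with lids at (225,120) and (336,119). The left seal is tilted about 10°, the right one is nearly straight. I'll measure the seal axes directly.

```bash
cat > seal.py <<'E'
from h import *
import sys
im=robot.read_camera("wrist") if len(sys.argv)<2 else cv2.imread(sys.argv[1]);m=robot.camera_model("wrist")
h=cv2.cvtColor(im,cv2.COLOR_BGR2HSV).astype(int)
k=cv2.morphologyEx(((h[...,2]>222)&(h[...,1]<30)).astype(np.uint8),cv2.MORPH_OPEN,np.ones((5,5)))
for s,c,l in blobs(k,150):
    if s[4]>1500: continue
    r=cv2.minAreaRect(np.argwhere(l)[:,::-1].astype(np.float32)); b=ray(m,cv2.boxPoints(r),.064)[:,:2]
    e1,e2=b[1]-b[0],b[2]-b[1]; e=e1 if np.linalg.norm(e1)>np.linalg.norm(e2) else e2
    a=np.degrees(np.arctan2(e[1],e[0]))%180
    L=l.astype(np.uint8);ring=cv2.dilate(L,np.ones((61,61)));g=((h[...,1]<45)&(h[...,2]>120)&(ring>0)).astype(np.uint8)
    print("px",c.round(),"size",np.linalg.norm(e1).round(4),np.linalg.norm(e2).round(4),"axis",a.round(1),"pos",b.mean(0).round(4))
E
python3 seal.py pics/w7.png
```

```text
px [334. 141.] size 0.028 0.0155 axis 173.4 pos [ 0.5192 -0.2053]
px [228. 144.] size 0.0156 0.0282 axis 5.7 pos [ 0.5237 -0.1109]
```

```bash
python3 -c "
from h import *
go(.5426,-.109,.241,-84.3)"
```

```text
go [ 68.6 -48.4  -0.4] turn -0.171 q6 end 73.0 rows 1.7 t 29.9
```

Request:
arm_command(increments="0.14 69 -48 0 -0.171; 0.14 69 -48 0 -0.171; 0.14 69 -48 0 -0.171; 0.14 69 -48 0 -0.171; 0.14 69 -48 0 -0.171")

```text
t: 30.35
tool_pos: [0.5424, -0.1101, 0.2405]
orientation: [3.138, 0.154, -0.001]
force: [-0.1, 0.3, -0.5]
opening: 0.08
gripper_force: 0.0
```

Request:
arm_command(increments="0.14 0 0 40 0; 0.14 0 0 80 0; 0.14 0 0 120 0; 0.14 0 0 120 0; 0.14 0 0 120 0")

```text
t: 30.85
tool_pos: [0.5421, -0.1104, 0.1211]
orientation: [-3.138, -0.152, 0.002]
force: [0.1, -0.5, 1.1]
opening: 0.0799
gripper_force: 0.0
```

```bash
python3 -c "
from h import *
print(robot.read_state()['opening']);go(.5426,-.109,.051,-84.3)"
```

```text
0.07990371751446973
go [ 0.7 -1.3 70.1] turn -0.002 q6 end 73.0 rows 1.4 t 30.9
```

Request:
arm_command(increments="0.14 1 -1 40 0; 0.14 1 -1 65 0; 0.14 1 -1 70 0; 0.14 1 -1 70 0; 0.14 1 -1 70 0")

```text
t: 31.35
tool_pos: [0.5458, -0.1096, 0.0536]
orientation: [3.136, 0.153, 0.006]
force: [-0.4, 0.2, -0.4]
opening: 0.0799
gripper_force: 0.0
```

Request:
arm_command(increments="0.5 0 0 0 0; 0.5 0 0 0 0; 0.5 0 0 0 0; 0.5 0 0 0 0; 0.5 0 0 -3 0")

```text
t: 31.85
tool_pos: [0.5436, -0.1089, 0.0538]
orientation: [-3.138, -0.153, 0.0]
force: [0.3, -0.9, -3.4]
opening: 0.0661
gripper_force: 20.0
```

Request:
arm_command(increments="0.5 0 0 0 0.1; 0.5 0 0 0 0.183; 0.5 0 0 0 0.183; 0.5 0 0 2 0.183; 0.5 0 0 3 0.183")

```text
t: 32.35
tool_pos: [0.5437, -0.1088, 0.0521]
orientation: [-3.139, 0.129, 0.001]
force: [-12.9, 4.0, 22.1]
opening: 0.0656
gripper_force: 20.0
```

Request:
arm_command(increments="0.5 15 0 0 0; 0.5 30 0 0 0; 0.5 45 0 0 0; 0.5 59 0 0 0; 0.5 59 0 0 0")

```text
t: 32.85
tool_pos: [0.6043, -0.1143, 0.0514]
orientation: [3.138, -0.13, 0.003]
force: [2.6, -0.8, 4.3]
opening: 0.0662
gripper_force: 20.0
```

Request:
arm_command(increments="0.45 0 0 0 0; 0.14 0 0 0 0; 0.14 0 0 0 0; 0.14 -20 0 0 0; 0.14 -58 0 0 0")

```text
t: 33.35
tool_pos: [0.5451, -0.1091, 0.0507]
orientation: [3.139, -0.133, 0.002]
force: [-0.9, -0.1, 1.3]
opening: 0.0798
gripper_force: 0.0
```

```bash
python3 -c "
from h import *
s=robot.read_state();print(s['opening'],s['tool_pos'],yaw(),s['force'])"; python3 seal.py
```

```text
0.07975258574085231 [ 0.54510863 -0.10911917  0.05072272] (np.float64(-4.842888807887029), np.float64(-94.8429030405732)) [-0.85326262 -0.06092325  1.26208303]
```

Request:
arm_command(increments="0.57 0 0 8 0; 0.57 0 0 8 0; 0.57 0 0 8 0; 0.57 10 0 8 0; 0.57 20 0 8 0")

```text
t: 33.9
tool_pos: [0.5664, -0.111, 0.0432]
orientation: [3.138, -0.134, 0.002]
force: [-0.4, 0.2, 0.4]
opening: 0.0443
gripper_force: 0.0
```

Request:
arm_command(increments="0.57 5 0 0 0; 0.57 10 0 0 0; 0.57 15 0 0 0; 0.57 20 0 0 0; 0.57 20 0 0 0")

```text
t: 34.4
tool_pos: [0.5858, -0.1126, 0.0432]
orientation: [3.139, -0.133, 0.001]
force: [-2.7, 0.3, 5.2]
opening: 0.0403
gripper_force: 6.4
```

Request:
arm_command(increments="0.57 3 0 0 0; 0.57 6 0 0 0; 0.57 9 0 0 0; 0.57 12 0 0 0; 0.57 12 0 0 0")

```text
t: 34.9
tool_pos: [0.5971, -0.1136, 0.0432]
orientation: [3.139, -0.134, -0.0]
force: [-3.7, 0.7, 6.4]
opening: 0.04
gripper_force: 9.5
```

```bash
python3 -c "
from h import *
C=np.array([.652,-.171]);s=robot.read_state();d=s['tool_pos'][:2]-C
print('tcp rx',d@[.9965,-.0837],'ry',d@[.0837,.9965],s['tool_pos'],s['opening'],s['force'])"
```

```text
tcp rx -0.0595094808834906 ry 0.05262901420985368 [ 0.59710484 -0.11357527  0.04318599] 0.04002767107005092 [-3.74502545  0.73451829  6.42920569]
```

Request:
arm_command(increments="0.57 2 0 0 0; 0.57 4 0 0 0; 0.57 6 0 0 0; 0.57 6 0 0 0")

```text
t: 35.3
tool_pos: [0.6029, -0.114, 0.0432]
orientation: [3.139, -0.134, -0.001]
force: [-4.7, 1.1, 7.6]
opening: 0.0406
gripper_force: 9.9
```

Request:
arm_command(increments="0.57 1 0 0 0; 0.57 2 0 0 0; 0.57 2 0 0 0")

```text
t: 35.6
tool_pos: [0.6046, -0.1142, 0.0432]
orientation: [3.139, -0.134, -0.001]
force: [-6.6, 0.5, 8.5]
opening: 0.0405
gripper_force: 10.3
```

Request:
arm_command(increments="0.57 1 0 0 0; 0.57 2 0 0 0; 0.57 2 0 0 0")

```text
t: 35.9
tool_pos: [0.6066, -0.1144, 0.0432]
orientation: [3.139, -0.134, -0.001]
force: [-6.3, 1.1, 8.0]
opening: 0.0404
gripper_force: 10.3
```

```bash
cat > rx.py <<'E'
from h import *
C=np.array([.652,-.171]);s=robot.read_state();d=s['tool_pos'][:2]-C
print('tcp rx',(d@[.9965,-.0837]).round(4),'ry',(d@[.0837,.9965]).round(4),s['opening'],s['force'].round(1))
E
python3 rx.py
```

```text
tcp rx -0.05 ry 0.0526 0.040393738156920864 [-6.3  1.1  8. ]
```

Request:
arm_command(increments="0.57 1 0 0 0; 0.57 2 0 0 0; 0.57 2 0 0 0")

```text
t: 36.2
tool_pos: [0.6086, -0.1145, 0.0432]
orientation: [3.139, -0.134, -0.001]
force: [-6.6, -0.0, 7.9]
opening: 0.0404
gripper_force: 10.3
```

```bash
python3 rx.py; python3 -c "
from h import *
a=robot.read_camera('wrist');b=cv2.resize(robot.read_camera('scene')[140:260,170:330],(560,420))
cv2.imwrite('pics/w8.png',np.hstack([cv2.resize(a,(400,300)),cv2.resize(b,(400,300))]))"
```

```text
tcp rx -0.048 ry 0.0526 0.04042576199454625 [-6.6 -0.   7.9]
```

View pics/w8.png

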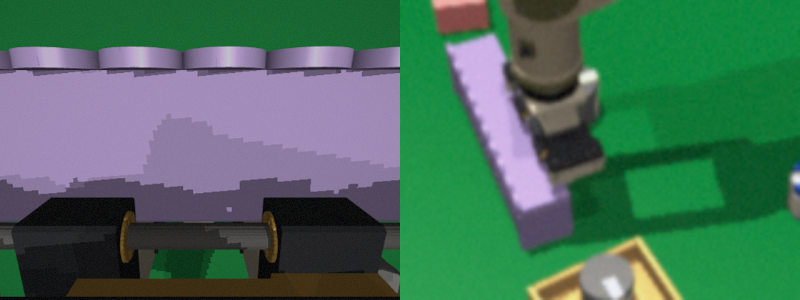

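Request:
arm_command(increments="0.57 1 0 0 0; 0.57 2 0 0 0; 0.57 2 0 0 0")

```text
t: 36.6
tool_pos: [0.6093, -0.1146, 0.0432]
orientation: [-3.139, 0.134, 0.006]
force: [-13.5, 1.3, 14.6]
opening: 0.0402
gripper_force: 13.3
```

Request:
arm_command(increments="0.57 1 0 0 0; 0.57 1 0 0 0")

```text
t: 36.8
tool_pos: [0.6094, -0.1146, 0.0432]
orientation: [-3.138, 0.134, 0.009]
force: [-19.8, 2.0, 19.4]
opening: 0.0405
gripper_force: 15.3
```

```bash
python3 rx.py
```

```text
tcp rx -0.0472 ry 0.0526 0.04049297108824239 [-19.8   2.   19.4]
```

A clear stop: the tool no longer advances and the force rises to 20 N, at the expected distance. I'll retreat, then look.

Request:
arm_command(increments="0.57 -6 0 0 0; 0.57 -40 0 0 0; 0.57 -80 0 -20 0; 0.4 -110 0 -60 0; 0.14 -140 0 -110 0")

```text
t: 37.3
tool_pos: [0.4739, -0.1025, 0.1448]
orientation: [-3.138, 0.134, 0.005]
force: [0.2, -0.5, 0.9]
opening: 0.0517
gripper_force: 0.0
```

Request:
arm_command(increments="0.14 0 30 -50 0; 0.14 0 30 -90 0; 0.14 0 30 -90 0; 0.14 0 30 -90 0; 0.14 0 30 -90 0")

```text
t: 37.8
tool_pos: [0.4734, -0.1327, 0.2342]
orientation: [-3.138, 0.133, 0.003]
force: [-0.4, 0.0, -0.8]
opening: 0.0796
gripper_force: 0.0
```

```bash
python3 rx.py; python3 seal.py;python3 -c "
from h import *
cv2.imwrite('pics/w9.png',robot.read_camera('wrist'))
go(.538,-.2075,.242,-96.6)"
```

```text
tcp rx -0.1812 ry 0.0232 0.0796043889408972 [-0.4  0.  -0.8]
px [241.  32.] size 0.0152 0.0109 axis 85.1 pos [ 0.6141 -0.1133]
px [358. 142.] size 0.0163 0.0273 axis 178.9 pos [ 0.5187 -0.2054]
go [71.1 69.2 -8.9] turn 0.03 q6 end 75.0 rows 2.0 t 37.9
```

View pics/w9.png

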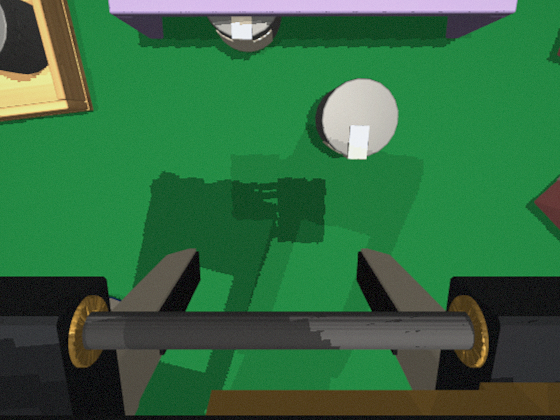

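Tin 1 is home with its seal facing straight out (seal at (241,32), its edge across at 85°, so heading 175°). For tin 2 I'll look from directly above.

Request:
arm_command(increments="0.14 -4 68 50 0; 0.14 -4 68 50 0; 0.14 -4 68 50 0; 0.14 -4 68 50 0; 0.14 -4 68 50 0")

```text
t: 38.4
tool_pos: [0.4642, -0.1998, 0.1856]
orientation: [-3.138, 0.133, 0.0]
force: [0.1, -0.2, -0.1]
opening: 0.08
gripper_force: 0.0
```

```bash
python3 -c "
from h import *
print(yaw());im=wt((.538,-.2075));m=robot.camera_model('wrist');u=proj(m,[.538,-.2075,.064])[0].astype(int)
c=im[max(u[1]-80,0):u[1]+80,u[0]-80:u[0]+80];cv2.imwrite('pics/t2.png',cv2.resize(c,None,fx=3,fy=3));print(u)
go(.538,-.2075,.242,-94.8)";python3 seal.py
```

```text
(np.float64(-4.8610724804501615), np.float64(-94.86107559050811))
tin [ 0.5389 -0.2066  0.064 ] r 0.0361 seal 174.5 seal r 0.019
[281 115]
go [ 73.9   1.5 -55.9] turn -0.001 q6 end 74.0 rows 1.9 t 38.5
px [132.  10.] size 0.0154 0.0109 axis 85.1 pos [ 0.6155 -0.1137]
px [280. 142.] size 0.016 0.0275 axis 175.7 pos [ 0.5196 -0.205 ]
```

View pics/t2.png

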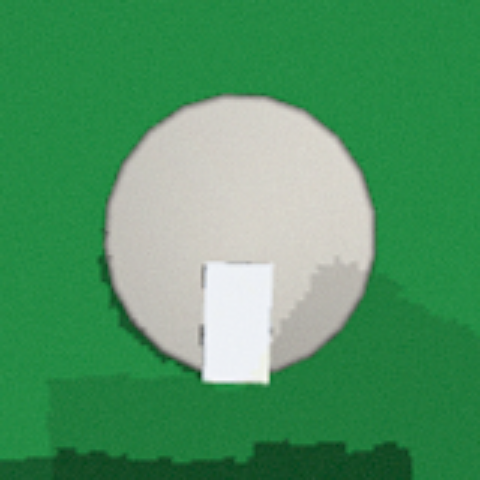

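Tin 2's seal is straight (heading 175.7°, target 175.2°), so I grip it and slide it in the same way.

Request:
arm_command(increments="0.14 50 1 0 0; 0.14 74 1 0 0; 0.14 74 1 40 0; 0.14 74 1 70 0; 0.14 74 1 70 0")

```text
t: 39.0
tool_pos: [0.5351, -0.2055, 0.111]
orientation: [-3.136, 0.132, 0.011]
force: [-0.7, -0.4, -0.5]
opening: 0.0796
gripper_force: 0.0
```

Request:
arm_command(increments="0.14 0 0 30 0; 0.14 0 0 55 0; 0.14 0 0 61 0; 0.14 0 0 61 0; 0.5 0 0 61 0")

```text
t: 39.5
tool_pos: [0.539, -0.2082, 0.0569]
orientation: [3.138, -0.133, 0.004]
force: [-0.0, -0.5, 0.6]
opening: 0.0756
gripper_force: 0.0
```

Request:
arm_command(increments="0.5 0 0 0 0; 0.5 0 0 0 0; 0.5 0 0 0 0; 0.5 10 0 0 0; 0.5 20 0 0 0")

```text
t: 40.0
tool_pos: [0.5574, -0.2101, 0.0566]
orientation: [3.138, -0.134, -0.001]
force: [-9.7, 0.1, 14.3]
opening: 0.0657
gripper_force: 20.0
```

Request:
arm_command(increments="0.5 10 0 0 0; 0.5 20 0 0 0; 0.5 30 0 0 0; 0.5 35 0 0 0; 0.5 35 0 0 0")

```text
t: 40.5
tool_pos: [0.5932, -0.2132, 0.0565]
orientation: [3.138, -0.134, 0.002]
force: [-3.8, 0.6, 8.3]
opening: 0.0659
gripper_force: 20.0
```

Request:
arm_command(increments="0.45 0 0 0 0; 0.14 0 0 0 0; 0.14 0 0 0 0; 0.14 -20 0 0 0; 0.14 -58 0 0 0")

```text
t: 41.0
tool_pos: [0.5358, -0.2078, 0.0551]
orientation: [3.138, -0.133, 0.004]
force: [-0.4, 0.3, -0.0]
opening: 0.0796
gripper_force: 0.0
```

```bash
python3 rx.py; python3 -c "
from h import *
print(yaw(),robot.read_state()['tool_pos'])"
```

```text
tcp rx -0.1127 ry -0.0464 0.07957447044899343 [-0.4  0.3 -0. ]
(np.float64(-4.839716777010776), np.float64(-94.83980626128164)) [ 0.53582737 -0.20776501  0.05510067]
```

Request:
arm_command(increments="0.57 0 0 12 0; 0.57 0 0 12 0; 0.57 0 0 12 0; 0.57 10 0 12 0; 0.57 20 0 12 0")

```text
t: 41.5
tool_pos: [0.5566, -0.2096, 0.0434]
orientation: [3.138, -0.134, 0.003]
force: [-0.6, -1.4, 0.9]
opening: 0.0445
gripper_force: 0.0
```

Request:
arm_command(increments="0.57 5 0 0 0; 0.57 10 0 0 0; 0.57 15 0 0 0; 0.57 20 0 0 0; 0.57 20 0 0 0")

```text
t: 42.0
tool_pos: [0.5759, -0.2113, 0.0434]
orientation: [3.138, -0.133, 0.001]
force: [-2.9, 0.3, 4.4]
opening: 0.0405
gripper_force: 6.1
```

Request:
arm_command(increments="0.57 4 0 0 0; 0.57 8 0 0 0; 0.57 12 0 0 0; 0.57 16 0 0 0; 0.57 16 0 0 0")

```text
t: 42.5
tool_pos: [0.5915, -0.2126, 0.0433]
orientation: [3.138, -0.133, 0.001]
force: [-2.4, 0.0, 7.1]
opening: 0.0403
gripper_force: 7.6
```

```bash
python3 rx.py
```

```text
tcp rx -0.0569 ry -0.0465 0.040256203563543605 [-2.4  0.   7.1]
```

Request:
arm_command(increments="0.57 2 0 0 0; 0.57 4 0 0 0; 0.57 6 0 0 0; 0.57 8 0 0 0; 0.57 8 0 0 0")

```text
t: 43.0
tool_pos: [0.599, -0.2133, 0.0433]
orientation: [3.138, -0.133, -0.0]
force: [-5.9, 0.6, 8.7]
opening: 0.0401
gripper_force: 8.4
```

Request:
arm_command(increments="0.57 1 0 0 0; 0.57 2 0 0 0; 0.57 2 0 0 0")

```text
t: 43.3
tool_pos: [0.6008, -0.2134, 0.0433]
orientation: [3.138, -0.133, -0.001]
force: [-5.7, 0.9, 7.8]
opening: 0.0407
gripper_force: 8.8
```

```bash
python3 rx.py
```

```text
tcp rx -0.0475 ry -0.0466 0.04065767252420177 [-5.7  0.9  7.8]
```

Request:
arm_command(increments="0.57 1 0 0 0; 0.57 2 0 0 0; 0.57 2 0 0 0")

```text
t: 43.6
tool_pos: [0.601, -0.2134, 0.0433]
orientation: [-3.139, 0.133, 0.007]
force: [-17.4, 0.8, 16.5]
opening: 0.0403
gripper_force: 12.9
```

Request:
arm_command(increments="0.57 1 0 0 0; 0.57 1 0 0 0")

```text
t: 43.8
tool_pos: [0.601, -0.2134, 0.0433]
orientation: [-3.138, 0.133, 0.01]
force: [-21.8, 2.4, 20.2]
opening: 0.0402
gripper_force: 14.8
```

```bash
python3 rx.py
```

```text
tcp rx -0.0472 ry -0.0465 0.040215043233604135 [-21.8   2.4  20.2]
```

Tin 2 stops at the same -47.2 mm. I'll retreat and check everything.

Request:
arm_command(increments="0.57 -6 0 0 0; 0.57 -40 0 0 0; 0.57 -80 0 -20 0; 0.4 -110 0 -60 0; 0.14 -140 0 -110 0")

```text
t: 44.3
tool_pos: [0.4661, -0.201, 0.1448]
orientation: [-3.137, 0.133, 0.005]
force: [0.8, -0.7, 0.0]
opening: 0.0517
gripper_force: 0.0
```

Request:
arm_command(increments="0.14 0 -45 -50 0; 0.14 0 -45 -90 0; 0.14 0 -45 -90 0; 0.14 0 -45 -90 0; 0 0 -45 -90 0")

```text
t: 44.8
tool_pos: [0.4719, -0.157, 0.2343]
orientation: [-3.138, 0.133, 0.002]
force: [-0.7, 0.2, 0.1]
opening: 0.0837
gripper_force: 0.0
```

```bash
python3 rx.py; python3 seal.py;python3 -c "
from h import *
a=robot.read_camera('wrist');b=robot.read_camera('top')[125:290,130:400]
cv2.imwrite('pics/w10.png',np.vstack([np.pad(a[:200],((0,0),(0,0),(0,0))),cv2.resize(b,(560,342))]))
for p,_,n,s,c in tins()[2]:
    if s<500: print(p.round(3),s)"
```

```text
tcp rx -0.1807 ry -0.0011 0.08369645875195789 [-0.7  0.2  0.1]
px [211.  33.] size 0.0152 0.011 axis 85.1 pos [ 0.6138 -0.1137]
px [335.  32.] size 0.0152 0.0117 axis 85.1 pos [ 0.6056 -0.2129]
[0.634 0.272 0.064] 382
[0.637 0.189 0.064] 361
[0.638 0.099 0.064] 371
```

View pics/w10.png

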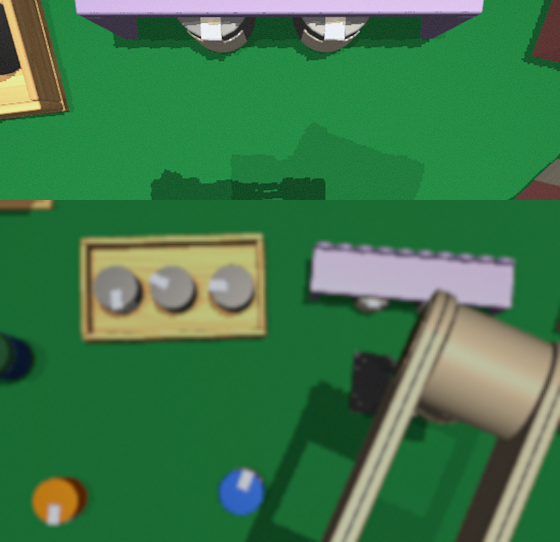

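The wrist view shows both filled tins under the riser with straight seals at (211,33) and (335,32). The top view shows three upright tins in the tray, with the bottle, orange and blue items where they were. Nothing is touched, so I'm handing in.

```bash
python3 -c "
from plant import robot
print(robot.close_job())"
```

```text
the job is handed in; nothing more can be done
None
```

I've handed the job in: the three empty tins stand upright in the tray, and the two filled ones are under the riser against the back rail with their labels facing straight out.

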